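# Peel the top tray off a clinging stack and hold it over the code reader

## Task

Take the orange pull tab at the corner of the top white tray and lift that corner first, so that the tray peels off the clinging stack while its opposite corner is still down; the trays below must stay where they are on the bench. Then present the tray to the flat code reader: hold it level with its middle over the middle of the black window, its underside about 10 cm above the glass, and finish while still holding it there. Leave the other things on the bench alone.

Things in the scene. Friction and masses are not known exactly. Their poses are not given: they have to be found in the camera images.
- tray: topmost white formed tray, loose, 0.06 to 0.11 kg. Flange 120 (x) x 92 (y) x 3 mm, underside 12 mm above the tray's underside; below it a 100 x 72 mm body hangs 12 mm into the tray beneath, 4 mm clearance all round. Origin: centre of the underside (black patch), 31 mm above the bench at the start; z up. Orange pull tab outside its -x -y corner, on the diagonal.
- tab (a point): grip point in the tab's upright orange fin, 7 mm below its top; in the tray's frame at (-68, -52, 38) mm, 69 mm above the bench at the start. The fin is 9 mm thick along the tray's diagonal (line from here to the far corner), 26 mm wide across it, 30 mm tall on a tongue whose top is 23 mm below this point. Pinch from above, fingers closing along the diagonal, one outside, one over the tray.
- far_corner (a point): underside of the tray's flange at the corner diagonally across from the tab, in the tray's frame at (60, 46, 12) mm, 43 mm above the bench while down; the pivot of the peel. Turning tray and tool together about it by 0.36 rad frees the beads one after another with about 7 N at the tab, the stack staying down; pulled off level it takes about twice that, near the weight of the stack.
- stack: the white nested trays left below on a dark steel foot 144 x 140 x 12 mm, 1.6 kg in all, loose on the bench; rim 43 mm high. Origin: centre of the underside, axes as the tray's. Four blue spring beads (x = 0, 40 on the -y side; -10, 40 on the +y side), before grey posts 56 mm high, snap over the tray's flange: each yields at about 3 N of lift and is passed about 8 mm up.
- reader: flat code reader, a fixed grey block 130 x 130 mm, 31.5 mm high, with a black square window 90 x 90 mm in a white border on its top. Origin: centre of its underside. Stack and reader may stand left or right.
- window (a point): centre of the reader's window, on its top face, 31.5 mm above the bench; z up
- bottle: bystander: brown reagent bottle with black cap, 36 mm across, 92 mm high; origin at the centre of its underside
- timer: bystander: white wedge-shaped timer, 62 x 24 x 58 mm high; origin at the centre of its underside
- marker: bystander: white and black marker, 122 mm long, 13 mm thick, lying near the front edge; origin under its middle
- pink_cassette: bystander: pink tissue cassette 28 x 41 x 12 mm near the front edge; origin at the centre of its underside

How it is judged:
On the way, in this order (a step that is already met when the one before it is completed fails the run):
1. the tab corner is raised by more than 15 mm while the opposite corner is still down on the stack (less than 8 mm up) (z of tab in the frame of stack above 0.084 m and z of far_corner in the frame of stack below 0.051 m), for 0.1 s.
2. the tray is clear of the stack, held by the fingers (z of far_corner in the frame of stack above 0.065 m and contact force between tray and stack below 0.05 N and contact force between tray and the fingers above 1 N), for 0.2 s.
At the end, for the whole second after the job is handed in: the tray is held still by the fingers alone, right side up and level within 10 degrees, its centre within 25 mm of the window's centre seen from above, its underside 60 to 140 mm above the glass; the stack stands flat within 30 mm of where it stood (horizontal distance between tray and window below 0.025 m and z of tray in the frame of window between 0.06 and 0.14 m and angle between tray's own z axis and vertical below 0.17 rad and linear speed of tray below 0.03 m/s and contact force between tray and the fingers above 1 N and contact force between tray and stack below 0.05 N and contact force between tray and reader below 0.05 N and distance of stack from where it was at the start of the episode below 0.03 m and angle between stack's own z axis and vertical below 0.05 rad); the arm keeps its last pose, push and grip.
It fails at once if the stack below is dragged or lifted more than 30 mm, or tipped more than 8 degrees (distance of stack from where it was at the start of the episode above 0.03 m or angle between stack's own z axis and vertical above 0.14 rad).
It fails at once if a bystander (bottle, timer, marker, pink cassette) is shifted more than 30 mm (distance of any of bottle, timer, marker, pink_cassette from where it was at the start of the episode above 0.03 m).
It also fails if it takes over 50 s, if anything falls off the work surface, if the arm or the gripper's body presses on something with over 40 N, if the wrist force passes 120 N, or if a joint passes its speed limit or range.

## Robot

A 6-joint arm with a two-finger parallel gripper is mounted at the origin on a cart in front of the work surface, level with it; the furniture and walls round the work are solid. World frame = base frame: x ahead of the robot, y to its left, z up, the work surface at z = 0. Lengths are in m, angles in rad, forces in N, time in s.
With the tool pointing down it reaches from about 0.375 to 0.9 m from the base axis. Payload 3.1 kg.
Tool frame: the origin (TCP) lies at the very end of the fingers, on their centre line; the grasp point (between the pads) lies 19 mm behind it; z points along the fingers, y is the line along which they close (so a half turn about z gives the same grasp; the last joint's range is limited). The gripper opens to 85 mm and grips with 20 to 120 N. Pads are 22 mm wide; open, the fingers measure 114 mm over their backs; the gripper's body (76 mm by 85 mm) begins 54 mm behind the grasp point. The pads swing forward as they close: fully open they stand 13 mm farther back than shut.
Start: joints at [-1.49, 0.527, 1.433, -0, 1.181, -0.178], TCP at [0.16, -0.604, 0.205] pointing down, gripper open.
Joint ranges: [-3.08, 3.08], [-0.75, 2.2], [0.22, 2.44], [-1.43, 4.57], [0, 2.65], [-2.85, 2.85]. Speed limits (rad/s): [2.79, 2.79, 3.14, 3.14, 3.14, 3.14].

## Interface

Orientations are given as a unit quaternion [x, y, z, w].
In Python, from station import sense, snapshot, camera_params, sign_off gives the robot as it stands.
- The arm moves only by the shell command python3 -m handwheel 'ROWS' [OPENING] [FORCE]. ROWS is JSON, a list that holds one entry, the list of rows, each a list of 4 numbers: the shift along the tool's x, y, z in units of 25 mm (1.0 is 25 mm), then the turn about the tool's z in units of 6 degrees (1.0 is 6 degrees). A call has 1 to 20 rows; each row shifts and turns the commanded pose from where the row before left it, along the tool's axes as they then stand; what a row does not reach is not made up. A row lasts 1/8 s, in which the tool goes at most 62.5 mm and 10.7 degrees, less where a joint would pass 70% of its speed; a pose out of reach is approached as far as the arm can. A call is refused whole if a number of a shift passes 1 or a number of a turn 1, either way. A call with a gripper value outside its range is refused whole. OPENING is the finger opening in mm, from 0 to 85.4, set as the call begins (- or left out, the last holds). The fingers move at their own pace and stop on an object; FORCE is the grip in N (left out, the last holds). Time passes only in rows, so rows that do not move let the fingers close. It gives the time, the measured TCP pose, the force, the opening and the grip force at its end, in the units of the state.
- sense(): the state, without advancing time (a new reading comes with each control period).
- snapshot(name): name is "scene" or "top"; returns (picture, depth): 480x640x3 uint8, red, green, blue; 480x640 float32, m along the optical axis (not along the pixel's ray), 0 where there is no reading.
- camera_params(name): a dict with "mtx" (3x3 intrinsics, pixels), "D" ([k1, k2, p1, p2, k3] as OpenCV has them; the pictures are not rectified), "extrinsics" (4x4, takes a point from camera to world coordinates). Camera axes: x right, y up, looking along -z (the intrinsics and any distortion apply to the point x, -y, -z); pixel columns grow to the right and rows downward; lengths in m; the calibration is good to about 2 mm. A picture is of the moment at which its call begins. camera_params takes no time and is no camera call.
- sign_off(): hands the job in; it is judged then, once.
The state is a dict: "t": time; "q": joint angles; "qd": joint speeds; "tau": joint torques, N m; "tcp_pos": TCP position; "tool_rot": TCP orientation; "force": force on the tool from outside, world axes, zero at the start; "ft_torque": the same for the moment, N m; "finger_gap": opening from 0.0 (shut) to 1.0 (fully open); "gripper_force": force on a finger pad.
Only numpy, scipy, OpenCV 4.12 (cv2) and the standard library are available. Lean on these libraries where they do the work, as an engineer would, in place of code of your own. Each camera call takes 0.05 s, during which the arm holds its last target. There are 200 camera calls.

## Working session

There is one attempt and no reset: what is moved stays moved. The work goes in short steps, Python scripts to look and compute and a shell command to move; the robot and the scene stay as the last step left them, time stands still between calls to the robot, and variables do not carry over. Pictures are saved under pics/ and viewed, at most 10 in all, crops included, and the job is handed in when it is done.

```bash
mkdir -p pics; cat > h.py <<'E'
import numpy as np,cv2
from station import *
def load(n):
    return np.load(f'/tmp/{n}.npz')
def snap(n,tag):
    p,d=snapshot(n); np.savez(f'/tmp/{tag}.npz',p=p,d=d); cv2.imwrite(f'pics/{tag}.png',p[:,:,::-1]); return p,d
def ray(n,u,v):
    c=camera_params(n);x,y=cv2.undistortPoints(np.array([[[u,v]]],float),np.array(c['mtx']),np.array(c['D']))[0,0]
    T=np.array(c['extrinsics']);return T[:3,3],T[:3,:3]@np.array([x,-y,-1.])
def atz(n,u,v,z):
    o,r=ray(n,u,v);return o+r*(z-o[2])/r[2]
def atd(n,u,v,d):
    o,r=ray(n,u,v);return o+r*d
E
python3 - <<'E'
from h import *
for n in('top','scene'):
    snap(n,n+'0');c=camera_params(n);print(n,np.round(c['extrinsics'],3).tolist(),np.round(c['mtx'],0).tolist())
s=sense();print(s['t'],s['tcp_pos'],s['tool_rot'],s['force'])
E
```

```text
top [[0.021, 0.983, -0.183, 0.369], [-1.0, 0.023, 0.008, -0.02], [0.012, 0.183, 0.983, 1.06], [0.0, 0.0, 0.0, 1.0]] [[478.0, 0.0, 317.0], [0.0, 478.0, 236.0], [0.0, 0.0, 1.0]]
scene [[-0.859, 0.379, -0.343, 0.275], [-0.511, -0.65, 0.562, 0.44], [-0.01, 0.659, 0.752, 0.697], [0.0, 0.0, 0.0, 1.0]] [[460.0, 0.0, 322.0], [0.0, 460.0, 247.0], [0.0, 0.0, 1.0]]
0.1 [ 0.15991774 -0.60345755  0.20362252] [ 9.91641654e-01  1.29018698e-01  5.67421627e-05 -1.00149436e-03] [-0.2691613   0.2165316   0.10603142]
```

View pics/top0.png

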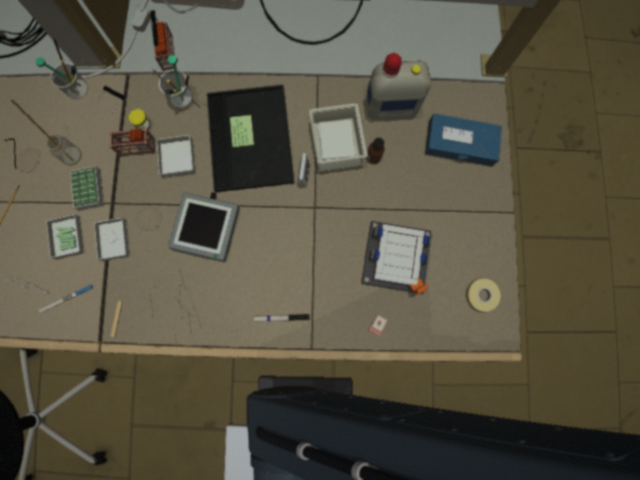

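View pics/scene0.png

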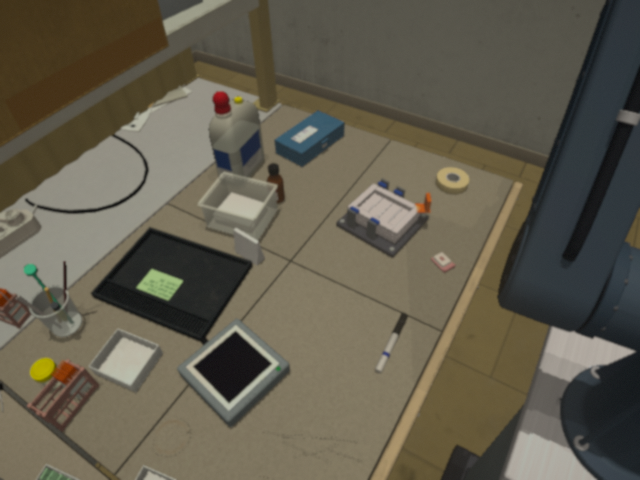

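The top view shows the stack near (398,256), with the orange tab at (418,287), and the reader window near (205,228). Next I'll enlarge both.

```bash
python3 - <<'E'
from h import *
t=load('top0')['p'];s=load('scene0')['p']
a=cv2.resize(t[210:305,350:450],(400,380),interpolation=cv2.INTER_CUBIC)
b=cv2.resize(t[185:270,160:250],(360,340),interpolation=cv2.INTER_CUBIC)
c=np.zeros((380,760,3),np.uint8);c[:,:400]=a;c[:340,400:]=b
cv2.imwrite('pics/crop1.png',c[:,:,::-1])
h=cv2.cvtColor(t,cv2.COLOR_RGB2HSV);m=(h[...,0]<18)&(h[...,1]>150)&(h[...,2]>120)
v,u=np.nonzero(m);k=(u>390)&(u<440)&(v>260)&(v<310);print('tab px',u[k].mean(),v[k].mean(),k.sum(),list(zip(u[k],v[k])))
d=load('top0')['d']
for p in[(398,256),(205,228),(418,287),(418,284),(416,289)]:print(p,atd('top',*p,d[p[1],p[0]]))
m=(t.max(2)<60);n,l,st,ce=cv2.connectedComponentsWithStats(m.astype(np.uint8))
i=l[228,205];cs=np.argwhere(l==i)[:,::-1].astype(np.float32);r=cv2.minAreaRect(cs);print(ce[i],r,atz('top',*r[0],.0315))
w=[atz('top',*q,.0315)for q in cv2.boxPoints(r)];print(np.round(w,4))
E
```

```text
tab px 419.3613445378151 286.5798319327731 119 [(np.int64(419), np.int64(279)), (np.int64(420), np.int64(279)), (np.int64(418), np.int64(280)), (np.int64(419), np.int64(280)), (np.int64(420), np.int64(280)), (np.int64(418), np.int64(281)), (np.int64(419), np.int64(281)), (np.int64(420), np.int64(281)), (np.int64(421), np.int64(281)), (np.int64(418), np.int64(282)), (np.int64(419), np.int64(282)), (np.int64(420), np.int64(282)), (np.int64(421), np.int64(282)), (np.int64(418), np.int64(283)), (np.int64(419), np.int64(283)), (np.int64(420), np.int64(283)), (np.int64(421), np.int64(283)), (np.int64(422), np.int64(283)), (np.int64(418), np.int64(284)), (np.int64(419), np.int64(284)), (np.int64(420), np.int64(284)), (np.int64(421), np.int64(284)), (np.int64(422), np.int64(284)), (np.int64(423), np.int64(284)), (np.int64(411), np.int64(285)), (np.int64(412), np.int64(285)), (np.int64(413), np.int64(285)), (np.int64(414), np.int64(285)), (np.int64(416), np.int64(285)), (np.int64(417), np.int64(285)), (np.int64(418), np.int64(285)), (np.int64(419), np.int64(285)), (np.int64(420), np.int64(285
[... 2558 characters left out ...]
91)), (np.int64(423), np.int64(291)), (np.int64(418), np.int64(292)), (np.int64(419), np.int64(292)), (np.int64(420), np.int64(292)), (np.int64(418), np.int64(293)), (np.int64(419), np.int64(293))]
(398, 256) [ 0.52046071 -0.2068745   0.03265292]
(205, 228) [0.57282873 0.21789197 0.03279443]
(418, 287) [ 0.45266635 -0.24757179  0.04379202]
(418, 284) [ 0.45845923 -0.24604321  0.05100367]
(416, 289) [ 0.44586475 -0.23631126  0.07516571]
[202.3804878  225.44599303] ((202.2647247314453, 225.44119262695312), (38.07809066772461, 38.56315994262695), 14.03624439239502) [0.57870425 0.22466075 0.0315    ]
[[0.5459 0.2741 0.0315]
 [0.6311 0.2594 0.0315]
 [0.6117 0.1751 0.0315]
 [0.5274 0.1909 0.0315]]
```

View pics/crop1.png

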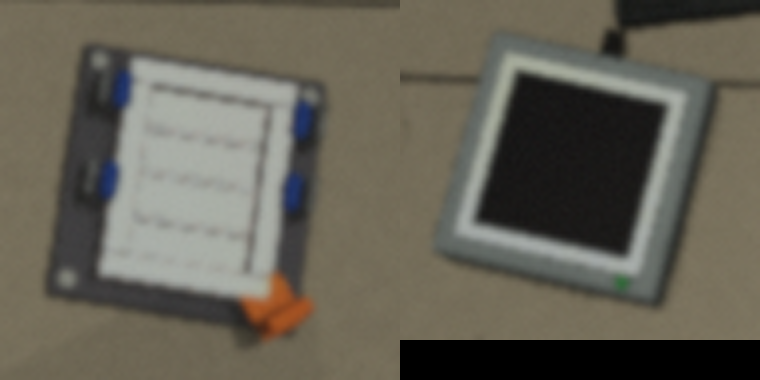

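The crop shows the tray's flange corners at crop pixels (131,58), (298,85), (268,298) and (98,275). The orange fin's bar runs from (265,328) to (308,302), and the beads and tab match the stated layout. I'll fit the tray's pose from these.

```bash
cat >> h.py <<'E'
from scipy.spatial.transform import Rotation as Ro
def togo(goal,yawy=None):
    s=sense();R=Ro.from_quat(s['tool_rot']).as_matrix();p=np.array(s['tcp_pos'])
    out=R.T@(np.array(goal)-p)/.025
    a=np.degrees(np.arctan2(R[1,1],R[0,1]));print('t',round(s['t'],2),'tcp',p.round(4),'yawy',a.round(2),'zaxis',R[:,2].round(3),'shift units',out.round(2),'q6',round(s['q'][5],2))
    if yawy is not None:print('turn units',[((a-yawy+k*180))/6 for k in(-1,0,1)])
E
python3 - <<'E'
from h import *
from scipy.optimize import least_squares
cr=[(131,58),(298,85),(268,298),(98,275)]
W=np.array([atz('top',350+(x+.5)/4-.5,210+(y+.5)/4-.5,.046)for x,y in cr])[:,:2]
print(W.round(4),[np.linalg.norm(W[i]-W[i-1]).round(4)for i in range(4)])
L=np.array([(60,46),(60,-46),(-60,-46),(-60,46)])/1000
R=lambda a:np.array([[np.cos(a),-np.sin(a)],[np.sin(a),np.cos(a)]])
f=lambda p:((L@R(p[2]).T+p[:2])-W).ravel()
r=least_squares(f,[.5,-.2,0]);c,a=r.x[:2],r.x[2];print('tray',c,np.degrees(a),f(r.x).round(4))
tab=c+R(a)@[-.068,-.052];print('tab',tab,'diag',np.degrees(a)+np.degrees(np.arctan2(98,128)))
for q in[(265,328),(308,302),(288,315)]:print('fin',atz('top',350+(q[0]+.5)/4-.5,210+(q[1]+.5)/4-.5,.076))
# depth-based fin points
for n in('top','scene'):
    z=load(n+'0');d=z['d'];h=cv2.cvtColor(z['p'],cv2.COLOR_RGB2HSV);m=(h[...,0]<18)&(h[...,1]>150)&(h[...,2]>100)&(d>0)
    P=np.array([atd(n,u,v,d[v,u])for v,u in np.argwhere(m)])
    k=(np.linalg.norm(P[:,:2]-tab,axis=1)<.03)&(P[:,2]>.055);print(n,k.sum(),P[k].mean(0),P[k].min(0),P[k].max(0))
E
```

```text
[[ 0.5879 -0.1708]
 [ 0.5751 -0.2625]
 [ 0.4586 -0.2442]
 [ 0.4691 -0.1528]] [np.float64(0.1201), np.float64(0.0926), np.float64(0.118), np.float64(0.092)]
tray [ 0.52268079 -0.20757859] -8.225047369109147 [ 0.0008  0.0002  0.0004  0.0008 -0.0019 -0.0003  0.0007 -0.0007]
tab [ 0.44794105 -0.24931551] diag 29.21352420322389
fin [ 0.44036354 -0.23580227  0.076     ]
fin [ 0.4542226  -0.25856329  0.076     ]
fin [ 0.44729626 -0.24794621  0.076     ]
top 56 [ 0.44748753 -0.24706903  0.07473873] [ 0.43975793 -0.25932584  0.05547168] [ 0.4547048  -0.23631126  0.07953019]
scene 58 [ 0.44420107 -0.24184185  0.07001322] [ 0.43760004 -0.25852506  0.05542103] [ 0.45329648 -0.23230927  0.07776619]
```

The fit matches the stated sizes: edges measure 118 to 120 mm and 92 mm, and the fin agrees within about 1 mm. I'll turn the tool first, with the fingers half closed.

```bash
python3 -c "
from h import *
togo((.4475,-.2485,.13),29.2)"
```

```text
t 0.1 tcp [ 0.1599 -0.6035  0.2036] yawy -75.17 zaxis [-0.     0.002 -1.   ] shift units [ 14.75 -10.78   2.97] q6 -0.18
turn units [np.float64(-47.39569848058945), np.float64(-17.39569848058945), np.float64(12.60430151941055)]
```

```bash
python3 -m handwheel '[[[0,0,0,-1],[0,0,0,-1],[0,0,0,-1],[0,0,0,-1],[0,0,0,-1],[0,0,0,-1],[0,0,0,-1],[0,0,0,-1],[0,0,0,-1],[0,0,0,-1],[0,0,0,-1],[0,0,0,-1],[0,0,0,-1],[0,0,0,-1],[0,0,0,-1],[0,0,0,-1],[0,0,0,-1],[0,0,0,-0.4]]]' 45 20
python3 -c "
from h import *
togo((.4475,-.2485,.13),29.2)"
```

```text
t: 2.35
tcp_pos: [0.1599, -0.6037, 0.2039]
tool_rot: [0.505, 0.863, 0.001, -0.0]
force: [-0.1, 0.4, 0.5]
finger_gap: 0.528
gripper_force: 0.0
t 2.35 tcp [ 0.1599 -0.6037  0.2039] yawy 29.33 zaxis [-0.     0.001 -1.   ] shift units [ 6.75 16.99  2.97] q6 -2.0
turn units [np.float64(-29.97885684529207), np.float64(0.02114315470792742), np.float64(30.02114315470793)]
```

```bash
python3 -m handwheel '[[[0.3,0.7,0,0],[0.36,0.9,0,0],[0.36,0.9,0,0],[0.36,0.9,0,0],[0.36,0.9,0,0],[0.36,0.9,0,0],[0.36,0.9,0,0],[0.36,0.9,0,0],[0.36,0.9,0,0],[0.36,0.9,0,0],[0.36,0.9,0.3,0],[0.36,0.9,0.4,0],[0.36,0.9,0.4,0],[0.36,0.9,0.4,0],[0.36,0.9,0.4,0],[0.36,0.9,0.4,0],[0.36,0.9,0.3,0],[0.36,0.9,0.3,0],[0.33,0.99,0,0],[0,0,0,0]]]'
python3 - <<'E'
from h import *
togo((.4475,-.2485,.05),29.2)
snap('top','top1');snap('scene','scene1')
t=load('top1')['p'];s=load('scene1')['p']
c=np.hstack([cv2.resize(t[220:310,370:460],(390,390),interpolation=cv2.INTER_CUBIC),cv2.resize(s[130:270,330:470],(390,390),interpolation=cv2.INTER_CUBIC)])
cv2.imwrite('pics/crop2.png',c[:,:,::-1])
E
```

```text
t: 4.85
tcp_pos: [0.4491, -0.2478, 0.132]
tool_rot: [0.505, 0.863, 0.0, -0.0]
force: [1.1, -0.3, 0.9]
finger_gap: 0.526
gripper_force: 0.0
t 4.85 tcp [ 0.4491 -0.2478  0.132 ] yawy 29.4 zaxis [ 0.  0. -1.] shift units [ 0.01 -0.07  3.28] q6 -1.24
turn units [np.float64(-29.96709432718234), np.float64(0.032905672817657695), np.float64(30.03290567281766)]
```

View pics/crop2.png

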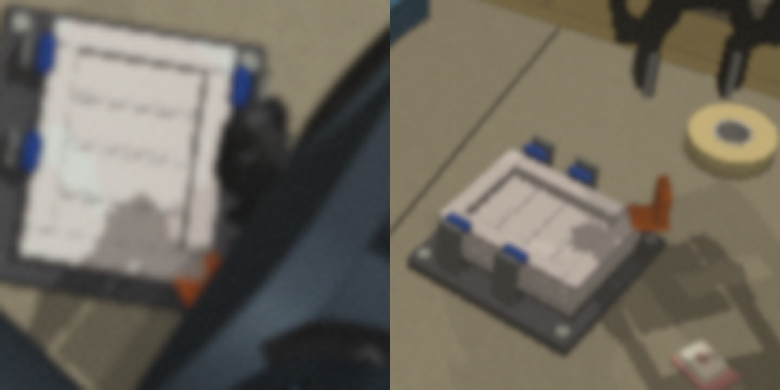

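The crop shows the open fingers above the fin, at about (650,75) and (735,75), with the fin at (660,205). They are in line with the diagonal. Now descend.

```bash
python3 -m handwheel '[[[0,-0.07,0.3,0],[0,0,0.4,0],[0,0,0.4,0],[0,0,0.4,0],[0,0,0.4,0],[0,0,0.4,0],[0,0,0.4,0],[0,0,0.3,0],[0,0,0.2,0],[0,0,0,0],[0,0,0,0]]]'
python3 -c "
from h import *
togo((.4475,-.2485,.05),29.2)
snap('scene','scene2');s=load('scene2')['p']
cv2.imwrite('pics/crop3.png',cv2.resize(s[120:270,330:480],(500,500),interpolation=cv2.INTER_CUBIC)[:,:,::-1])"
```

```text
t: 6.32
tcp_pos: [0.4469, -0.2505, 0.0522]
tool_rot: [0.506, 0.863, -0.0, 0.0]
force: [0.4, -0.3, -0.1]
finger_gap: 0.528
gripper_force: 0.0
t 6.33 tcp [ 0.4469 -0.2505  0.0522] yawy 29.23 zaxis [ 0. -0. -1.] shift units [0.06 0.06 0.09] q6 -1.24
turn units [np.float64(-29.995243487542314), np.float64(0.004756512457682642), np.float64(30.004756512457686)]
```

View pics/crop3.png

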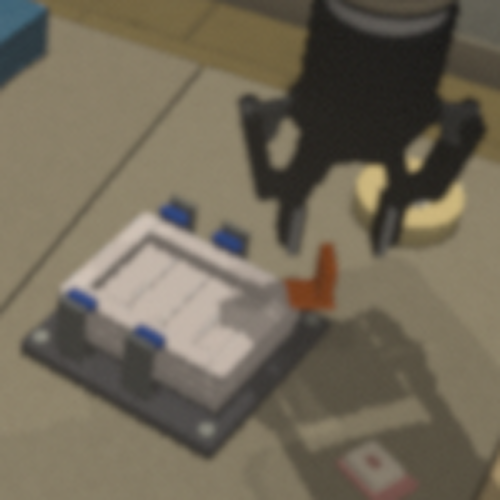

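The fingertips at about (290,245) and (385,245) look a bit higher than expected beside the fin top at (328,245). I'll check this by projecting the TCP and the fin into the picture.

```bash
cat >> h.py <<'E'
def proj(n,P):
    c=camera_params(n);T=np.linalg.inv(np.array(c['extrinsics']));q=(T[:3,:3]@np.array(P,float).T).T+T[:3,3];q=q*[1,-1,-1]
    return cv2.projectPoints(q[:,None],np.zeros(3),np.zeros(3),np.array(c['mtx']),np.array(c['D']))[0][:,0]
E
python3 - <<'E'
from h import *
s=sense();p=np.array(s['tcp_pos']);R=Ro.from_quat(s['tool_rot']).as_matrix()
cr=lambda q:((q-[330,120])*500/150).round(0).tolist()
print(cr(proj('scene',[p,p+R[:,1]*.0225-R[:,2]*.008,p-R[:,1]*.0225-R[:,2]*.008])))
print('fin top/base',cr(proj('scene',[(.4475,-.2485,.076),(.4475,-.2485,.046)])),'tray corners',cr(proj('scene',[(.5879,-.1708,.046),(.5751,-.2625,.046),(.4586,-.2442,.046),(.4691,-.1528,.046)])))
d=load('scene2')['d']
for q in[(290,235),(290,242),(383,235),(383,242),(328,250),(328,270)]:
    u,v=330+q[0]*.3,120+q[1]*.3;print(q,atd('scene',u,v,d[int(v),int(u)]).round(4))
E
```

```text
[[322.0, 278.0], [288.0, 268.0], [362.0, 269.0]]
fin top/base [[327.0, 251.0], [319.0, 287.0]] tray corners [[57.0, 283.0], [143.0, 205.0], [299.0, 285.0], [221.0, 372.0]]
(290, 235) [ 0.4657 -0.2285  0.0956]
(290, 242) [ 0.4641 -0.2256  0.0931]
(383, 235) [ 0.418  -0.254   0.0975]
(383, 242) [ 0.4167 -0.2521  0.0942]
(328, 250) [ 0.4476 -0.252   0.0737]
(328, 270) [ 0.4414 -0.2373  0.072 ]
```

```bash
python3 - <<'E'
from h import *
s=load('scene2')['p'][160:230,380:470];k=8
im=cv2.resize(s,(720,560),interpolation=cv2.INTER_CUBIC)
st=sense();p=np.array(st['tcp_pos']);R=Ro.from_quat(st['tool_rot']).as_matrix()
def dot(P,c):
    for q in proj('scene',P):cv2.circle(im,tuple(((q-[380,160]+.5)*k).astype(int).tolist()),4,c,-1)
dot([p,p-R[:,2]*.019],(255,0,0))
for sg in(1,-1):dot([p+sg*R[:,1]*.0225-R[:,2]*h for h in(0,.01,.02,.03)],(0,255,0));dot([p+sg*R[:,1]*.037-R[:,2]*h for h in(0,.01,.02,.03)],(255,255,0))
dot([(.4475,-.2485,.076),(.4475,-.2485,.046)],(0,255,255))
cv2.imwrite('pics/crop4.png',im[:,:,::-1])
E
```

```text
(no output)
```

View pics/crop4.png

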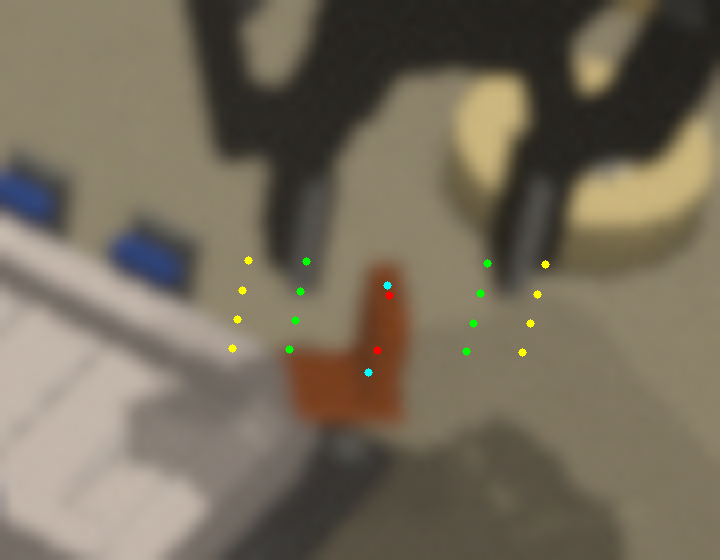

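```bash
python3 - <<'E'
from h import *
st=sense();p=np.array(st['tcp_pos']);R=Ro.from_quat(st['tool_rot']).as_matrix()
for tag,pp in(('scene2',p),('scene1',np.array([.4491,-.2478,.132]))):
    z=load(tag);d=z['d'];m=z['p'].max(2)<95
    P=np.array([np.r_[u,v,R.T@(atd('scene',u,v,d[v,u])-pp)*1000] for v,u in np.argwhere(m) if d[v,u]>0])
    k=(abs(P[:,2])<25)&(abs(P[:,3])<60)&(P[:,4]>-90)&(P[:,4]<10)
    Q=P[k];
    for sg in(1,-1):
        q=Q[Q[:,3]*sg>10];q=q[np.argsort(-q[:,4])][:12];print(tag,sg);print(q.round(0).astype(int).tolist())
E
```

```text
Traceback (most recent call last):
  File "h.py", line 13, in atd
    o,r=ray(n,u,v);return o+r*d
        ~~~^^^^^^^
  File "h.py", line 8, in ray
    c=camera_params(n);x,y=cv2.undistortPoints(np.array([[[u,v]]],float),np.array(c['mtx']),np.array(c['D']))[0,0]
ValueError: time passes only in moves, steps and waits
```

```bash
cat >> h.py <<'E'
import functools
_cp=camera_params
camera_params=functools.lru_cache(None)(_cp)
E
python3 - <<'E'
from h import *
st=sense();p=np.array(st['tcp_pos']);R=Ro.from_quat(st['tool_rot']).as_matrix()
for tag,pp in(('scene2',p),('scene1',np.array([.4491,-.2478,.132]))):
    z=load(tag);d=z['d'];m=z['p'].max(2)<95
    P=np.array([np.r_[u,v,R.T@(atd('scene',u,v,d[v,u])-pp)*1000] for v,u in np.argwhere(m[:,300:520])+[0,300] if d[v,u]>0])
    k=(abs(P[:,2])<25)&(abs(P[:,3])<60)&(P[:,4]>-90)&(P[:,4]<10)
    Q=P[k]
    for sg in(1,-1):
        q=Q[Q[:,3]*sg>10];q=q[np.argsort(-q[:,4])][:10];print(tag,sg);print(q.round(0).astype(int).tolist())
E
```

```text
scene2 1
[[416, 194, 7, 27, -31], [417, 195, 12, 26, -34], [418, 195, 13, 24, -34], [414, 193, 9, 32, -35], [415, 193, 9, 30, -36], [417, 194, 12, 26, -36], [418, 194, 12, 24, -36], [419, 194, 12, 22, -36], [416, 193, 10, 28, -36], [415, 192, 7, 30, -37]]
scene2 -1
[[441, 193, 3, -23, -31], [441, 192, 1, -23, -32], [443, 196, 14, -25, -33], [441, 191, -1, -23, -33], [442, 194, 8, -24, -33], [447, 193, 7, -34, -35], [444, 195, 13, -27, -35], [441, 188, -7, -24, -35], [441, 190, -1, -23, -36], [443, 195, 14, -24, -36]]
scene1 1
[[420, 162, 6, 28, -31], [422, 163, 10, 25, -32], [421, 163, 12, 27, -34], [423, 163, 14, 24, -35], [424, 162, 11, 21, -36], [419, 161, 8, 30, -36], [421, 162, 12, 27, -36], [420, 161, 9, 29, -36], [422, 162, 13, 25, -37], [420, 160, 7, 29, -37]]
scene1 -1
[[448, 164, 5, -25, -27], [448, 163, 4, -25, -29], [447, 161, -1, -24, -29], [447, 160, -4, -24, -29], [447, 159, -4, -24, -32], [447, 158, -6, -24, -32], [451, 164, 12, -29, -32], [448, 161, 3, -24, -33], [447, 156, -11, -25, -33], [448, 160, 1, -25, -33]]
```

The depth images put both fingertips about 31 mm behind the reported TCP. That is more than the pad swing explains, so they may only just reach the fin. A gentle close will show it: about 0.1 means the fin is between the pads, 0 means they closed above it.

```bash
python3 -m handwheel '[[[0,0,0,0],[0,0,0,0],[0,0,0,0],[0,0,0,0],[0,0,0,0],[0,0,0,0]]]' 0 20
python3 - <<'E'
from h import *
snap('scene','scene3');togo((.4475,-.2485,.05))
s=load('scene3')['p'][160:230,380:470]
cv2.imwrite('pics/crop5.png',cv2.resize(s,(720,560),interpolation=cv2.INTER_CUBIC)[:,:,::-1])
E
```

```text
t: 7.12
tcp_pos: [0.4467, -0.2503, 0.052]
tool_rot: [0.506, 0.863, 0.0, -0.0]
force: [1.0, 0.3, -0.2]
finger_gap: 0.001
gripper_force: 0.0
t 7.17 tcp [ 0.4467 -0.2503  0.052 ] yawy 29.23 zaxis [-0.  0. -1.] shift units [0.05 0.06 0.08] q6 -1.24
```

View pics/crop5.png

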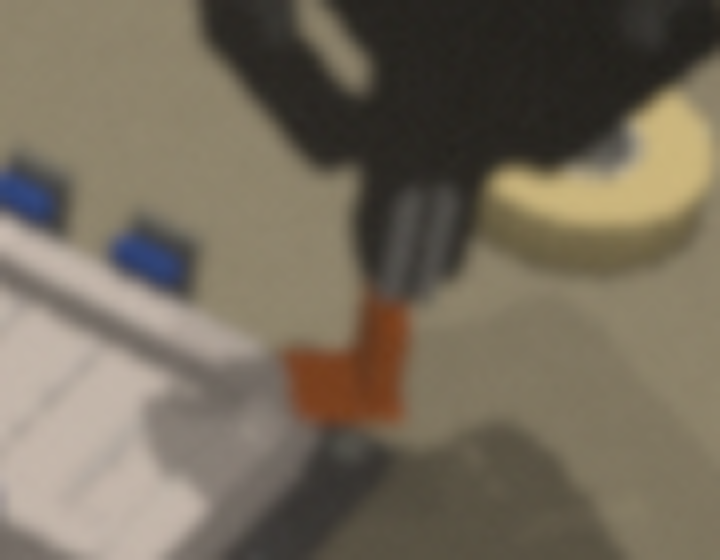

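The fingers closed fully (gap 0.001) just above the fin: their tips are at about (410,297) and the fin top is just below. So the finger ends sit well above the reported TCP. I'll measure that offset from the depth image.

```bash
python3 - <<'E'
from h import *
st=sense();p=np.array(st['tcp_pos']);R=Ro.from_quat(st['tool_rot']).as_matrix()
z=load('scene3');d=z['d']
for v in range(180,200,2):
    row=[]
    for u in range(425,441):
        if d[v,u]>0 and z['p'][v,u].max()<115 :
            q=R.T@(atd('scene',u,v,d[v,u])-p)*1000
            if abs(q[1])<30: row.append(q)
    if row: row=np.array(row);print(v,len(row),row.mean(0).round(1),'y',row[:,1].min().round(1),row[:,1].max().round(1))
print('fin rel tool',(R.T@(np.array([.4475,-.2485,.076])-p)*1000).round(1))
E
```

```text
180 16 [ 12.2   2.1 -72.8] y -11.1 15.9
182 16 [ 12.9   1.5 -68.5] y -12.6 14.3
184 15 [ 11.4   1.2 -62.2] y -13.5 13.6
186 15 [ 10.4   0.1 -56.2] y -14.5 12.8
188 14 [ 10.9   0.3 -51.6] y -12.7 12.7
190 14 [ 10.9  -0.5 -46.4] y -13.8 11.8
192 12 [ 11.6   0.8 -41.8] y -10.6 10.7
194 12 [ 10.9  -0.3 -36. ] y -11.9 10.0
196 9 [  1.1  -0.8 -21.6] y -14.7 6.3
198 6 [  4.3   2.1 -19.1] y -1.9 4.6
fin rel tool [  1.2   1.6 -24. ]
```

Laterally the fingers sit where they should. Their ends are about 28 mm behind the reported TCP, so I'll allow for that: reopen, descend to a reported z of about 0.025 (tips near 0.052) and watch the force.

```bash
python3 -m handwheel '[[[0.05,0.06,0,0],[0,0,0,0],[0,0,0,0],[0,0,0.1,0],[0,0,0.2,0],[0,0,0.2,0],[0,0,0.2,0],[0,0,0.1,0],[0,0,0.1,0],[0,0,0,0]]]' 45 20
python3 -c "
from h import *
s=sense();print(s['force'],s['ft_torque']);togo((.4475,-.2485,.024))"
```

```text
t: 8.43
tcp_pos: [0.4474, -0.2485, 0.0293]
tool_rot: [0.506, 0.863, 0.0, -0.0]
force: [0.9, -0.8, 1.0]
finger_gap: 0.529
gripper_force: 0.0
[ 0.89880074 -0.76734053  0.9762319 ] [-0.07289934  0.00780324 -0.05354872]
t 8.43 tcp [ 0.4474 -0.2485  0.0293] yawy 29.23 zaxis [-0.  0. -1.] shift units [-0.    0.    0.21] q6 -1.24
```

```bash
python3 -m handwheel '[[[0,0,0.08,0],[0,0,0.08,0],[0,0,0,0],[0,0,0,0]]]' - 20 && python3 -m handwheel '[[[0,0,0,0],[0,0,0,0],[0,0,0,0],[0,0,0,0],[0,0,0,0],[0,0,0,0]]]' 0 20
python3 - <<'E'
from h import *
togo((.4475,-.2485,.024));s=sense();print(s['ft_torque'])
snap('scene','scene4')
c=load('scene4')['p'][150:240,370:470]
cv2.imwrite('pics/crop6.png',cv2.resize(c,(600,540),interpolation=cv2.INTER_CUBIC)[:,:,::-1])
E
```

```text
t: 8.93
tcp_pos: [0.4474, -0.2485, 0.0256]
tool_rot: [0.506, 0.863, -0.0, 0.0]
force: [-0.1, -0.1, -0.1]
finger_gap: 0.525
gripper_force: 0.0
t: 9.68
tcp_pos: [0.4475, -0.2486, 0.0256]
tool_rot: [0.506, 0.863, -0.0, 0.0]
force: [0.7, 0.8, 2.2]
finger_gap: 0.098
gripper_force: 25.0
t 9.68 tcp [ 0.4475 -0.2486  0.0256] yawy 29.23 zaxis [ 0. -0. -1.] shift units [0.   0.   0.06] q6 -1.24
[ 0.03889236 -0.00941775  0.01803316]
```

View pics/crop6.png

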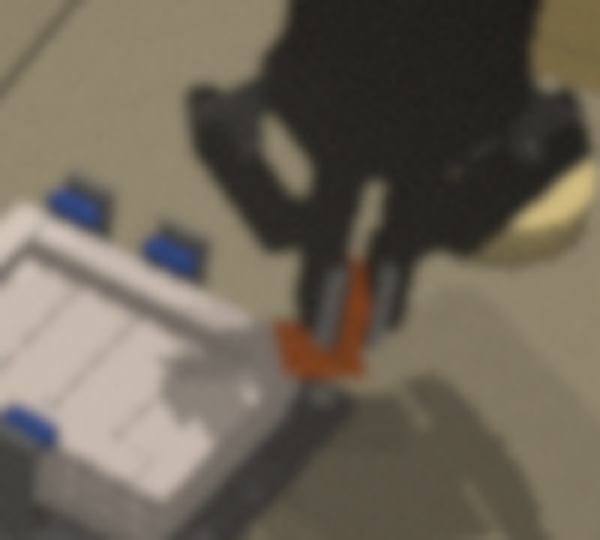

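The fin is pinched: gap 0.098 (about 8.4 mm), with the orange fin between the pads at (350,300). I'll start the peel with a light grip, moving up and slightly toward the far corner along the arc.

```bash
python3 -m handwheel '[[[0,0.01,-0.06,0],[0,0.01,-0.06,0],[0,0.01,-0.06,0],[0,0.01,-0.06,0]]]'; python3 -c "
from h import *
s=sense();print(s['ft_torque'],s['force'],s['finger_gap'])"; python3 -m handwheel '[[[0,0.01,-0.06,0],[0,0.01,-0.06,0],[0,0.01,-0.06,0],[0,0.01,-0.06,0]]]'
python3 - <<'E'
from h import *
togo((.4475,-.2485,.024));s=sense();print(s['ft_torque'],s['force'],s['finger_gap'])
E
```

```text
t: 10.22
tcp_pos: [0.4477, -0.2475, 0.0307]
tool_rot: [0.506, 0.863, 0.0, -0.001]
force: [1.3, -0.8, -10.7]
finger_gap: 0.102
gripper_force: 33.0
[-0.31812889  0.47536829 -0.13192066] [  1.31458048  -0.77088681 -10.69967302] 0.10173235332614056
t: 10.72
tcp_pos: [0.4487, -0.2474, 0.0376]
tool_rot: [0.506, 0.863, -0.0, -0.0]
force: [-0.3, -0.3, -9.1]
finger_gap: 0.103
gripper_force: 52.6
t 10.72 tcp [ 0.4487 -0.2474  0.0376] yawy 29.27 zaxis [-0.001  0.    -1.   ] shift units [-0.02 -0.06  0.54] q6 -1.23
[-0.55149333  0.9230983  -0.00280525] [-0.26091747 -0.33143765 -9.12489794] 0.10294184219288828
```

```bash
python3 - <<'E'
from h import *
snap('scene','scene5');snap('top','top5')
c=np.array([.5225,-.2075]);a=np.radians(-8.2);R=np.array([[np.cos(a),-np.sin(a)],[np.sin(a),np.cos(a)]])
for n,A,B in(('scene','scene0','scene5'),('top','top0','top5')):
    P0=[];P1=[]
    d0=load(A)['d'];d1=load(B)['d'];g=load(B)['p']
    pts=[(x,y) for x in range(-56,57,4) for y in(-43,-42,-41,41,42,43)]+[(x,y) for y in range(-40,41,4) for x in(-57,-56,-55,55,56,57)]
    W=np.array([np.r_[c+R@(np.array(q)/1000),.046]for q in pts]);uv=proj(n,W).round().astype(int)
    for (u,v),q in zip(uv,pts):
        if g[v,u].min()>110 and d0[v,u]>0 and d1[v,u]>0:
            P0.append(np.r_[q,atd(n,u,v,d0[v,u])*1000]);P1.append(np.r_[q,atd(n,u,v,d1[v,u])*1000])
    P0=np.array(P0);P1=np.array(P1);k=(abs(P0[:,4]-46)<8)&(P1[:,4]>35)&(P1[:,4]<80);P0=P0[k];P1=P1[k]
    for P in(P0,P1):
        M=np.c_[P[:,:2],np.ones(len(P))];s,*_=np.linalg.lstsq(M,P[:,4],rcond=None)
        r=P[:,4]-M@s;kk=abs(r)<4;s,*_=np.linalg.lstsq(M[kk],P[kk,4],rcond=None)
        print(n,len(P),kk.sum(),'slopes',s[:2].round(4),'z0',s[2].round(1),'tab corner',(s@[-60,-46,1]).round(1),'far',(s@[60,46,1]).round(1),'rms',r[kk].std().round(1))
im=np.hstack([load('scene5')['p'][130:260,330:460],load('top5')['p'][210:300,350:440].repeat(1,0)[:90] if 0 else cv2.resize(load('top5')['p'][210:300,350:440],(130,130))])
cv2.imwrite('pics/crop7.png',cv2.resize(im,(780,390),interpolation=cv2.INTER_CUBIC)[:,:,::-1])
E
```

```text
scene 240 224 slopes [ 0.     -0.0017] z0 45.1 tab corner 45.1 far 45.0 rms 1.4
scene 240 227 slopes [-0.0566 -0.0481] z0 50.1 tab corner 55.7 far 44.5 rms 1.3Traceback (most recent call last):
  File "<stdin>", line 12, in <module>
IndexError: too many indices for array: array is 1-dimensional, but 2 were indexed
```

The tray is peeling: the depth fit puts the tab corner up by about 10.6 mm with the far corner still down. I'll continue along the arc and check again.

```bash
cat > tilt.py <<'E'
from h import *
import sys
tag=sys.argv[1];snap('scene',tag)
c=np.array([.5225,-.2075]);a=np.radians(-8.2);R=np.array([[np.cos(a),-np.sin(a)],[np.sin(a),np.cos(a)]])
pts=[(x,y) for x in range(-56,57,4) for y in(-43,-42,-41,41,42,43)]+[(x,y) for y in range(-40,41,4) for x in(-57,-56,-55,55,56,57)]
d1=load(tag)['d'];g=load(tag)['p'];s=np.array([0,0,46.])
for it in range(4):
    W=np.array([np.r_[c+R@(np.array(q)/1000),(s@[*q,1])/1000]for q in pts]);uv=proj('scene',W).round().astype(int)
    P=np.array([np.r_[q,atd('scene',u,v,d1[v,u])*1000]for (u,v),q in zip(uv,pts) if g[v,u].min()>110 and d1[v,u]>0])
    P=P[(P[:,4]>38)&(P[:,4]<110)];M=np.c_[P[:,:2],np.ones(len(P))];r=P[:,4]-M@s;kk=abs(r)<(15 if it==0 else 6)
    s,*_=np.linalg.lstsq(M[kk],P[kk,4],rcond=None)
print(kk.sum(),'slopes',s[:2].round(4),'tab corner',(s@[-60,-46,1]).round(1),'far',(s@[60,46,1]).round(1))
st=sense();print(st['ft_torque'],st['force'],st['finger_gap'],st['gripper_force'])
E
python3 -m handwheel '[[[0,0.01,-0.06,0],[0,0.01,-0.06,0],[0,0.01,-0.06,0],[0,0.01,-0.06,0],[0,0.01,-0.06,0],[0,0.01,-0.06,0],[0,0,0,0]]]'; python3 tilt.py scene6
```

```text
t: 11.7
tcp_pos: [0.4506, -0.2468, 0.0467]
tool_rot: [0.506, 0.863, -0.0, 0.0]
force: [-0.1, 0.3, -1.0]
finger_gap: 0.097
gripper_force: 24.4
185 slopes [0.0109 0.0034] tab corner 64.0 far 65.7
[-0.00500419  0.07240221 -0.00854052] [ 0.18659592 -0.59232957 -0.62002572] 0.0992889220939018 24.432485103607178
```

The tray has popped fully free: it is level, about 19 mm up. I can't tell whether the tab passed 15 mm with the far corner still down for 0.1 s. So I'll seat the tray again and redo the peel with a shallower, more compliant pinch.

```bash
python3 -m handwheel '[[[0,-0.07,0,0],[0,-0.06,0.08,0],[0,0,0.12,0],[0,0,0.12,0],[0,0,0.12,0],[0,0,0.1,0],[0,0,0.1,0],[0,0,0.1,0],[0,0,0.1,0],[0,0,0.04,0]]]'; python3 tilt.py scene7
```

```text
t: 13.0
tcp_pos: [0.4485, -0.2489, 0.0256]
tool_rot: [0.506, 0.863, 0.0, 0.001]
force: [-2.3, -0.3, 10.6]
finger_gap: 0.098
gripper_force: 59.9
248 slopes [0.0602 0.0644] tab corner 44.8 far 57.9
[ 0.74073824 -0.68608889  0.20469557] [-1.36493149 -0.22953088  9.24644407] 0.1006082019826614 59.81722677347648
```

The tab end is seated, but the far end rides on its beads, about 12 mm up. I'll release, then press the far end down with closed fingers.

```bash
python3 -m handwheel '[[[0,0,0,0],[0,0,0,0],[0,0,-0.5,0],[0,0,-1,0],[0,0,-0.9,0]]]' 40 20; python3 - <<'E'
from h import *
a=np.radians(-8.2);R=np.array([[np.cos(a),-np.sin(a)],[np.sin(a),np.cos(a)]])
togo(np.r_[np.array([.5225,-.2075])+R@[.053,.010],.05])
E
python3 tilt.py scene8
```

```text
t: 13.68
tcp_pos: [0.4476, -0.2484, 0.0856]
tool_rot: [0.506, 0.863, -0.0, -0.0]
force: [0.6, 0.4, -0.3]
finger_gap: 0.476
gripper_force: 0.0
t 13.68 tcp [ 0.4476 -0.2484  0.0856] yawy 29.24 zaxis [-0. -0. -1.] shift units [-1.01  5.34  1.42] q6 -1.24
235 slopes [-0.0031  0.1285] tab corner 45.1 far 56.5
[0.00630522 0.04377629 0.05494078] [ 1.29310556 -0.11017853  2.53265721] 0.46329797227898284 0.0
```

The −y side stayed latched and the +y edge is about 12 mm up, on its two beads. I'll press the +y edge midway between them.

```bash
python3 - <<'E'
from h import *
a=np.radians(-8.2);R=np.array([[np.cos(a),-np.sin(a)],[np.sin(a),np.cos(a)]])
togo(np.r_[np.array([.5225,-.2075])+R@[.015,.036],.045])
E
```

```text
t 13.72 tcp [ 0.4491 -0.2495  0.0882] yawy 29.25 zaxis [ 0.004 -0.004 -1.   ] shift units [0.82 4.73 1.73] q6 -1.24
```

```bash
python3 -m handwheel '[[[0.1,0.6,0,0],[0.15,0.8,0,0],[0.15,0.8,0,0],[0.15,0.8,0,0],[0.15,0.8,0.3,0],[0.1,0.7,0.5,0],[0.02,0.23,0.5,0],[0,0,0.3,0],[0,0,0.1,0],[0,0,0,0]]]' 0 20; python3 - <<'E'
from h import *
a=np.radians(-8.2);R=np.array([[np.cos(a),-np.sin(a)],[np.sin(a),np.cos(a)]])
togo(np.r_[np.array([.5225,-.2075])+R@[.015,.036],.018])
E
```

```text
t: 14.98
tcp_pos: [0.5403, -0.1732, 0.0419]
tool_rot: [0.506, 0.862, -0.0, -0.0]
force: [1.0, -0.3, 1.2]
finger_gap: 0.002
gripper_force: 0.0
t 14.97 tcp [ 0.5403 -0.1732  0.0419] yawy 29.18 zaxis [-0.001  0.    -1.   ] shift units [-0.07  0.06  0.95] q6 -1.02
```

```bash
python3 -m handwheel '[[[0,0,0.12,0],[0,0,0.12,0],[0,0,0.12,0],[0,0,0.12,0],[0,0,0,0]]]';python3 -m handwheel '[[[0,0,0.1,0],[0,0,0.1,0],[0,0,0,0]]]'; python3 -m handwheel '[[[0,0,0.1,0],[0,0,0,0]]]';
```

```text
t: 15.6
tcp_pos: [0.541, -0.1731, 0.0304]
tool_rot: [0.506, 0.863, -0.0, 0.0]
force: [-1.3, -0.8, 3.9]
finger_gap: 0.0
gripper_force: 1.7
t: 15.98
tcp_pos: [0.5417, -0.1736, 0.0254]
tool_rot: [0.506, 0.863, -0.0, 0.001]
force: [0.9, -1.5, 1.3]
finger_gap: 0.001
gripper_force: 0.9
t: 16.23
tcp_pos: [0.54, -0.172, 0.0218]
tool_rot: [0.506, 0.863, 0.0, -0.001]
force: [-0.6, 0.4, -0.0]
finger_gap: -0.001
gripper_force: 0.0
```

```bash
python3 -m handwheel '[[[0,0,0.1,0],[0,0,0.08,0],[0,0,0,0]]]'; python3 tilt.py scene9;python3 -c "
from h import *
togo((.4478,-.2487,.06))"
```

```text
t: 16.6
tcp_pos: [0.5404, -0.1722, 0.0193]
tool_rot: [0.506, 0.863, 0.0, -0.001]
force: [-1.9, 1.3, 11.9]
finger_gap: -0.0
gripper_force: 5.8
140 slopes [-0.0035 -0.0027] tab corner 44.9 far 44.3
[ 0.23372836  0.45156041 -0.0307771 ] [-2.63779592  1.37593929 12.02628369] 0.00011575881157828717 5.773386508226395
t 16.65 tcp [ 0.5404 -0.1722  0.0192] yawy 29.24 zaxis [-0.001  0.001 -1.   ] shift units [-0.86 -4.73 -1.63] q6 -1.02
```

The tray is seated level again, and the contact puts the finger ends at reported z + 0.027. Now back to the tab for a shallow pinch with about 11 mm of overlap.

```bash
python3 -m handwheel '[[[0,0,-0.5,0],[0,0,-0.8,0],[0,-0.3,-0.7,0],[-0.16,-0.8,0,0],[-0.18,-0.9,0,0],[-0.18,-0.9,0,0],[-0.18,-0.9,0,0],[-0.16,-0.9,0,0],[0,-0.03,0,0],[0,0,0,0]]]' 45 25;python3 -c "
from h import *
togo((.4477,-.2486,.038),29.2)"
```

```text
t: 17.9
tcp_pos: [0.4475, -0.2493, 0.0677]
tool_rot: [0.506, 0.862, 0.0, -0.0]
force: [0.1, -0.2, -0.4]
finger_gap: 0.528
gripper_force: 0.0
t 17.9 tcp [ 0.4475 -0.2493  0.0677] yawy 29.17 zaxis [-0.     0.001 -1.   ] shift units [0.02 0.02 1.19] q6 -1.24
turn units [np.float64(-30.00546579845695), np.float64(-0.00546579845694654), np.float64(29.99453420154305)]
```

```bash
python3 -m handwheel '[[[0.02,0.02,0.3,0],[0,0,0.4,0],[0,0,0.35,0],[0,0,0.12,0],[0,0,0,0]]]' && python3 -m handwheel '[[[0,0,0,0],[0,0,0,0],[0,0,0,0],[0,0,0,0],[0,0,0,0]]]' 0 25 && python3 -m handwheel '[[[0,0.01,-0.06,0],[0,0.01,-0.06,0],[0,0.01,-0.06,0],[0,0.01,-0.06,0],[0,0.01,-0.06,0],[0,0.01,-0.06,0]]]'; python3 tilt.py scene10
```

```text
t: 18.52
tcp_pos: [0.4482, -0.2484, 0.0383]
tool_rot: [0.506, 0.863, 0.0, -0.0]
force: [-0.1, -0.6, 0.0]
finger_gap: 0.529
gripper_force: 0.0
t: 19.15
tcp_pos: [0.4486, -0.2488, 0.0391]
tool_rot: [0.506, 0.863, -0.0, 0.0]
force: [0.1, -0.1, 3.8]
finger_gap: 0.097
gripper_force: 27.6
t: 19.9
tcp_pos: [0.4498, -0.2477, 0.0478]
tool_rot: [0.506, 0.863, 0.0, -0.0]
force: [3.0, 0.2, -5.6]
finger_gap: 0.095
gripper_force: 28.5
254 slopes [-0.0564 -0.0014] tab corner 51.8 far 45.0
[ 0.21253281 -0.17412283  0.02389393] [ 2.50058955  1.91553616 -4.38566137] 0.09713378445617174 28.780594544950873
```

```bash
python3 -m handwheel '[[[0,0.01,-0.06,0],[0,0.01,-0.06,0],[0,0.01,-0.06,0],[0,0.01,-0.06,0],[0,0.01,-0.06,0],[0,0,0,0]]]'; python3 tilt.py scene11
```

```text
t: 20.7
tcp_pos: [0.4503, -0.2481, 0.0558]
tool_rot: [0.505, 0.863, -0.001, 0.0]
force: [-1.7, -1.2, 0.2]
finger_gap: 0.097
gripper_force: 32.5
268 slopes [-0.063  -0.0585] tab corner 59.4 far 46.5
[-0.6554334   0.55398418  0.0222188 ] [-2.93997748 -2.41247138 -0.52371584] 0.09128062875723966 31.59532010089606
```

The tab corner is up about 14 mm with the far corner down. A few more millimetres, then hold.

```bash
python3 -m handwheel '[[[0,0.01,-0.06,0],[0,0.01,-0.06,0],[0,0.01,-0.04,0],[0,0,0,0],[0,0,0,0]]]'; python3 tilt.py scene12
```

```text
t: 21.38
tcp_pos: [0.4514, -0.2468, 0.0592]
tool_rot: [0.506, 0.863, 0.0, -0.0]
force: [-0.1, 0.0, -0.6]
finger_gap: 0.093
gripper_force: 27.1
240 slopes [-0.038   0.0007] tab corner 63.3 far 58.8
[-0.07794474  0.02098861 -0.02468336] [ 0.27777646 -0.73629392 -0.67102149] 0.09552491731200931 27.068054867559113
```

It popped free again just past the threshold, so step 1 is still unproven. Time is 21 s, so I'll make it certain. I'll reseat the tray, then pinch the fin across its width so that the tray can pivot in the pads and peel fully, then re-grip along the diagonal.

```bash
python3 -m handwheel '[[[0,-0.07,0.1,0],[0,-0.06,0.15,0],[0,0,0.15,0],[0,0,0.15,0],[0,0,0.15,0],[0,0,0.12,0],[0,0,0,0]]]' && python3 -m handwheel '[[[0,0,0,0],[0,0,-0.2,0],[0,0,-0.9,0],[0.1,0.6,-0.1,0],[0.15,0.8,0,0],[0.15,0.8,0,0],[0.15,0.8,0,0]]]' 45; python3 tilt.py scene13;python3 - <<'E'
from h import *
a=np.radians(-8.2);R=np.array([[np.cos(a),-np.sin(a)],[np.sin(a),np.cos(a)]])
togo(np.r_[np.array([.5225,-.2075])+R@[.015,.036],.019])
E
```

```text
t: 22.3
tcp_pos: [0.4483, -0.2486, 0.0386]
tool_rot: [0.506, 0.863, -0.0, -0.0]
force: [-1.8, -0.6, 3.7]
finger_gap: 0.098
gripper_force: 35.2
t: 23.18
tcp_pos: [0.5083, -0.1986, 0.0684]
tool_rot: [0.506, 0.863, 0.0, -0.0]
force: [-0.4, 0.5, 0.7]
finger_gap: 0.529
gripper_force: 0.0
181 slopes [0.0014 0.1236] tab corner 45.0 far 56.6
[ 0.01595908 -0.04274663  0.01864041] [ 1.12377737  0.09214175 -0.15494829] 0.5306290658331254 0.0
t 23.23 tcp [ 0.5102 -0.1976  0.0686] yawy 29.31 zaxis [ 0.002  0.    -1.   ] shift units [0.19 1.58 1.99] q6 -1.09
```

```bash
python3 -m handwheel '[[[0.13,0.8,0,0],[0.1,0.8,0,0],[0,0,0.3,0],[0,0,0.6,0],[0,0,0.3,0],[0,0,0.2,0],[0,0,0.2,0],[0,0,0.2,0],[0,0,0.16,0],[0,0,0.06,0],[0,0,0,0]]]' 0; python3 tilt.py scene14;python3 -c "
from h import *
togo((.4477,-.2486,.062),-60.8)"
```

```text
t: 24.6
tcp_pos: [0.5396, -0.1757, 0.0193]
tool_rot: [0.506, 0.863, -0.0, 0.001]
force: [-2.3, -0.9, 9.6]
finger_gap: 0.001
gripper_force: 4.2
150 slopes [ 0.0026 -0.0018] tab corner 45.0 far 45.1
[-0.16098376  0.28549521 -0.02548865] [-1.37171091 -1.12823834  8.26426898] -9.036461959301846e-05 4.180831337871496
t 24.65 tcp [ 0.5396 -0.1757  0.0193] yawy 29.25 zaxis [ 0.001 -0.001 -1.   ] shift units [-0.75 -4.63 -1.71] q6 -1.02
turn units [np.float64(-14.992368690093969), np.float64(15.007631309906031), np.float64(45.00763130990603)]
```

```bash
python3 -m handwheel '[[[0,0,-0.7,0],[0,0,-1,0],[-0.13,-0.8,0,0],[-0.15,-0.95,0,0],[-0.16,-0.96,0,0],[-0.16,-0.96,0,0],[-0.15,-0.96,0,0],[0,0,0,1],[0,0,0,1],[0,0,0,1],[0,0,0,1],[0,0,0,1],[0,0,0,1],[0,0,0,1],[0,0,0,1],[0,0,0,1],[0,0,0,1],[0,0,0,1],[0,0,0,1],[0,0,0,1]]]' 50 20;python3 -c "
from h import *
togo((.4477,-.2486,.034),-60.8)"
```

```text
t: 27.15
tcp_pos: [0.4458, -0.2479, 0.0601]
tool_rot: [0.937, 0.35, -0.001, -0.001]
force: [-0.6, 0.8, 0.3]
finger_gap: 0.581
gripper_force: 0.0
t 27.15 tcp [ 0.4458 -0.2479  0.0601] yawy -49.0 zaxis [-0.002  0.002 -1.   ] shift units [0.04 0.07 1.04] q6 0.13
turn units [np.float64(-28.034127293632036), np.float64(1.965872706367963), np.float64(31.965872706367964)]
```

```bash
python3 -m handwheel '[[[0.04,0.07,0.2,1],[0,0,0.3,1],[0,0,0.3,0],[0,0,0.2,0],[0,0,0,0]]]' && python3 -m handwheel '[[[0,0,0,0],[0,0,0,0],[0,0,0,0],[0,0,0,0]]]' 0 20 && python3 -m handwheel '[[[0.02,0,-0.12,0],[0.02,0,-0.12,0],[0.02,0,-0.12,0],[0.03,0,-0.12,0],[0.03,0,-0.12,0]]]'; python3 tilt.py scene15
```

```text
t: 27.78
tcp_pos: [0.4488, -0.2486, 0.0352]
tool_rot: [0.968, 0.253, -0.0, -0.001]
force: [0.5, -1.0, -0.3]
finger_gap: 0.584
gripper_force: 0.0
t: 28.28
tcp_pos: [0.4495, -0.249, 0.036]
tool_rot: [0.968, 0.252, 0.0, 0.0]
force: [-0.6, 0.0, 2.4]
finger_gap: 0.295
gripper_force: 21.1
t: 28.9
tcp_pos: [0.4524, -0.2483, 0.0516]
tool_rot: [0.968, 0.253, 0.0, 0.001]
force: [-1.7, -2.4, -0.7]
finger_gap: 0.295
gripper_force: 21.0
251 slopes [-0.0771 -0.0485] tab corner 58.6 far 44.9
[-0.4339421   0.09088485 -0.026975  ] [-0.78914033 -1.88763499  1.6431306 ] 0.295760593496052 21.176873445510864
```

```bash
python3 -m handwheel '[[[0.03,0,-0.12,0],[0.03,0,-0.12,0],[0.03,0,-0.12,0],[0,0,0,0],[0,0,0,0]]]'; python3 tilt.py scene16
```

```text
t: 29.58
tcp_pos: [0.4538, -0.2462, 0.0597]
tool_rot: [0.968, 0.252, -0.0, -0.0]
force: [-0.5, -1.7, -0.4]
finger_gap: 0.298
gripper_force: 20.8
258 slopes [-0.0936 -0.0651] tab corner 66.1 far 48.9
[-0.44732852  0.20763851 -0.18592682] [-0.19908843 -2.52980154  0.22936288] 0.29275785974103796 20.833813548088074
```

Step 1 is now clear: the tab corner is 21 mm up, the far corner less than 5 mm up, and it held for over 0.25 s. The tilt is only about 0.11 rad, so I'll firm the grip and lift straight off.

```bash
python3 -m handwheel '[[[0,0,0,0],[0,0,-0.12,0],[0,0,-0.12,0],[0,0,-0.16,0],[0,0,-0.2,0],[0,0,-0.3,0],[0,0,-0.3,0],[0,0,0,0],[0,0,0,0],[0,0,0,0]]]' - 90; python3 tilt.py scene17; python3 - <<'E'
from h import *
s=load('scene17')['p'];cv2.imwrite('pics/crop8.png',cv2.resize(s[90:270,320:500],(540,540),interpolation=cv2.INTER_CUBIC)[:,:,::-1])
E
```

```text
t: 30.88
tcp_pos: [0.4538, -0.2461, 0.0896]
tool_rot: [0.968, 0.252, -0.0, -0.0]
force: [0.2, -0.4, -0.0]
finger_gap: 0.268
gripper_force: 88.4
0 slopes [0. 0.] tab corner 0.0 far 0.0
[ 0.00434776  0.03088104 -0.03539015] [ 0.56895739 -0.26260924 -0.87937549] 0.2685130642535857 88.41473918873817
```

View pics/crop8.png

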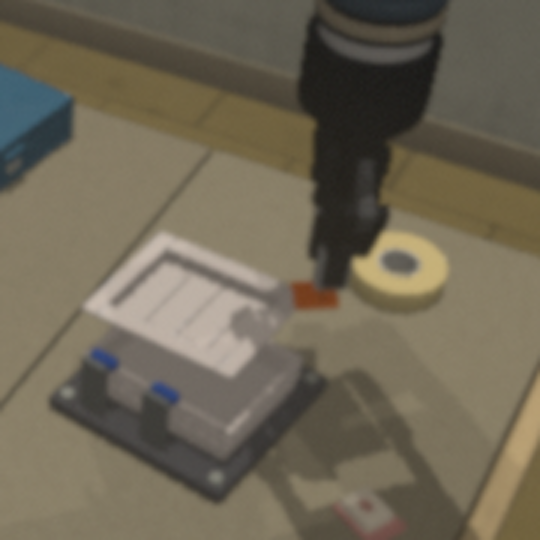

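The tray hangs free of the stack in the fingers, close to level, and the stack is in place. Step 2 held for over 0.3 s. Now raise it and carry it to the reader.

```bash
python3 -c "
from h import *
togo((.504,.183,.138))"
```

```text
t 30.93 tcp [ 0.4538 -0.2461  0.0895] yawy -60.77 zaxis [-0.  0. -1.] shift units [ 10.13 -14.    -1.93] q6 0.35
```

```bash
python3 -m handwheel '[[[0.15,-0.2,-0.4,0],[0.29,-0.4,-0.4,0],[0.43,-0.6,-0.4,0],[0.61,-0.84,-0.4,0],[0.61,-0.84,-0.33,0],[0.61,-0.84,0,0],[0.61,-0.84,0,0],[0.61,-0.84,0,0],[0.61,-0.84,0,0],[0.61,-0.84,0,0],[0.61,-0.84,0,0],[0.61,-0.84,0,0],[0.61,-0.84,0,0],[0.61,-0.84,0,0],[0.61,-0.84,0,0],[0.61,-0.84,0,0],[0.61,-0.84,0,0],[0.43,-0.6,0,0],[0.25,-0.34,0,0],[0.07,-0.1,0,0]]]' && python3 -m handwheel '[[[0,0,0,0],[0,0,0,0],[0,0,0,0]]]'; python3 - <<'E'
from h import *
togo((.504,.183,.138));snap('scene','scene18');snap('top','top18')
a=cv2.resize(load('scene18')['p'][250:450,120:320],(400,400),interpolation=cv2.INTER_CUBIC)
b=cv2.resize(load('top18')['p'][160:260,160:260],(400,400),interpolation=cv2.INTER_CUBIC)
cv2.imwrite('pics/crop9.png',np.hstack([a,b])[:,:,::-1])
E
```

```text
t: 33.42
tcp_pos: [0.5046, 0.1837, 0.1381]
tool_rot: [0.968, 0.253, -0.0, 0.0]
force: [-0.6, -0.1, 0.1]
finger_gap: 0.267
gripper_force: 88.4
t: 33.8
tcp_pos: [0.5048, 0.1826, 0.138]
tool_rot: [0.968, 0.252, -0.0, 0.0]
force: [-0.1, -0.2, -0.8]
finger_gap: 0.267
gripper_force: 88.4
t 33.8 tcp [0.5048 0.1826 0.138 ] yawy -60.83 zaxis [-0. -0. -1.] shift units [-0.02 -0.03 -0.  ] q6 1.2
```

View pics/crop9.png

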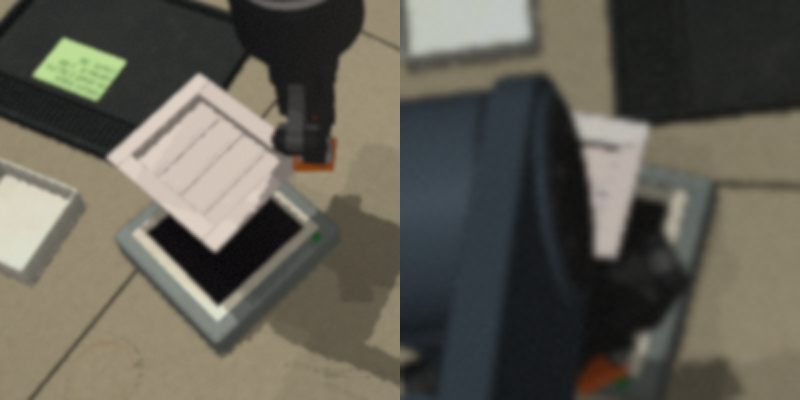

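The tray is held over the reader. Its corners in the left crop are at (200,73), (107,155), (218,252) and, near the tab, (293,170). I'll compute its pose from these and from depth.

```bash
python3 - <<'E'
from h import *
px=np.array([(107,155),(200,73),(218,252)],float);px=(px+.5)/2-.5+[120,250]
d=load('scene18')['d'];g=load('scene18')['p']
L=np.array([(60,46,15),(60,-46,15),(-60,46,15)])/1000
# depth points on white tray
W=[]
for v in range(280,385):
    for u in range(170,272):
        if g[v,u].min()>120 and d[v,u]>0:
            q=atd('scene',u,v,d[v,u])
            if .10<q[2]<.20: W.append(np.r_[q,u,v])
W=np.array(W);print(len(W),W[:,2].min(),W[:,2].max())
# optimise pose: project corners + signed plane on rim
from scipy.optimize import least_squares
rim=np.array([(x,y,15)for x in range(-56,57,4)for y in(-42,42)]+[(x,y,15)for y in range(-40,41,4)for x in(-56,56)])/1000
def res(p):
    R=Ro.from_euler('ZYX',[p[3],p[4],p[5]]).as_matrix()
    e=(proj('scene',L@R.T+p[:3])-px).ravel()/1.0
    X=rim@R.T+p[:3];uv=proj('scene',X).round().astype(int);r=[]
    for (u,v),x in zip(uv,X):
        ok=g[v,u].min()>120 and d[v,u]>0
        z=atd('scene',u,v,d[v,u]) if ok else x
        r.append(np.clip((z-x)@R[:,2]/.002,-4,4))
    return np.r_[e,np.array(r)*.4]
best=None
for dz in(-.02,0,.02):
  for ty in(-.15,0,.15):
    s=least_squares(res,[.5785,.2247,.13+dz,-.14,ty,0],diff_step=3e-3,x_scale=[.01,.01,.01,.1,.1,.1],loss='soft_l1')
    if best is None or s.cost<best.cost:best=s
p=best.x;R=Ro.from_euler('ZYX',p[3:]).as_matrix()
print('cost',best.cost,'centre',p[:3].round(4),'ypr deg',np.degrees(p[3:]).round(1),'tilt rad',np.arccos(R[2,2]).round(3),'zaxis',R[:,2].round(3),'corner err px',(proj('scene',L@R.T+p[:3])-px).round(1).tolist())
E
```

```text
4134 0.1165411787224383 0.14456261655793712Traceback (most recent call last):
  File "<stdin>", line 28, in <module>
    return func(*args, **kwargs)
    result = trf(vector_fun.fun, vector_fun.jac, x0, f0, J0, lb, ub, ftol, xtol,
                 gtol, max_nfev, x_scale, loss_function, tr_solver,
                 tr_options.copy(), verbose, callback=callback_wrapped)
    return trf_no_bounds(
        fun, jac, x0, f0, J0, ftol, xtol, gtol, max_nfev, x_scale,
        loss_function, tr_solver, tr_options, verbose, callback=callback)
    f_new = fun(x_new)
    self._update_fun()
    ~~~~~~~~~~~~~~~~^^
    self.f = self.fun_wrapped(xp_copy(self.x))
             ~~~~~~~~~~~~~~~~^^^^^^^^^^^^^^^^^
    return np.atleast_1d(self.fun(x))
                         ~~~~~~~~^^^
    return self.f(x, *self.args, **self.kwargs)
           ~~~~~~^^^^^^^^^^^^^^^^^^^^^^^^^^^^^^
  File "<stdin>", line 21, in res
IndexError: index 564 is out of bounds for axis 0 with size 480
```

```bash
python3 - <<'E'
from h import *
px=(np.array([(107,155),(200,73),(218,252)],float)+.5)/2-.5+[120,250]
z=load('scene18');d=z['d'];g=z['p']
W=np.array([q for v in range(280,385) for u in range(170,272) if g[v,u].min()>120 and d[v,u]>0 and .10<(q:=atd('scene',u,v,d[v,u]))[2]<.2])
fit=lambda P:np.linalg.lstsq(np.c_[P[:,:2],np.ones(len(P))],P[:,2],rcond=None)[0]
s=fit(W);r=W[:,2]-np.c_[W[:,:2],np.ones(len(W))]@s;print('all',s.round(4),np.percentile(r,[2,25,50,75,98]).round(4))
for i in range(4):
    k=r>(np.percentile(r,98)-.005);s=fit(W[k]);r=W[:,2]-np.c_[W[:,:2],np.ones(len(W))]@s;print('rim',k.sum(),s.round(4))
C=[]
for u,v in px:
    o,t=ray('scene',u,v);k=(s[0]*o[0]+s[1]*o[1]+s[2]-o[2])/(t[2]-s[0]*t[0]-s[1]*t[1]);C.append(o+k*t)
C=np.array(C);print(C.round(4),'sides',np.linalg.norm(C[0]-C[1]),np.linalg.norm(C[0]-C[2]))
n=np.array([-s[0],-s[1],1]);n/=np.linalg.norm(n)
print('tilt',np.arccos(n[2]),'underside centre',((C[1]+C[2])/2-.015*n).round(4))
E
```

```text
all [-0.0805 -0.0321  0.1828] [-0.0073 -0.0052 -0.0033  0.0061  0.0091]
rim 1689 [-0.0946 -0.0619  0.2044]
rim 1765 [-0.097  -0.0646  0.2063]
rim 1764 [-0.0971 -0.0647  0.2064]
rim 1764 [-0.0971 -0.0647  0.2064]
[[0.6431 0.2552 0.1274]
 [0.6267 0.1665 0.1348]
 [0.5223 0.2762 0.1378]] sides 0.09051105518149671 0.12308316918606277
tilt 0.11619086850808891 underside centre [0.573  0.2204 0.1214]
```

The tilt is 0.116 rad (limit 0.17), the centre is 7 mm off and the underside is 90 mm above the glass. All are within limits. A small centring and height trim, then settle and hand in.

```bash
python3 -m handwheel '[[[0.1,0,-0.1,0],[0.1,0,-0.15,0],[0.08,0,-0.1,0],[0,0,0,0],[0,0,0,0],[0,0,0,0],[0,0,0,0],[0,0,0,0],[0,0,0,0]]]'; python3 - <<'E'
from h import *
snap('scene','scene19');z=load('scene19');d=z['d'];g=z['p']
W=np.array([q for v in range(270,385) for u in range(165,275) if g[v,u].min()>120 and d[v,u]>0 and .10<(q:=atd('scene',u,v,d[v,u]))[2]<.2])
fit=lambda P:np.linalg.lstsq(np.c_[P[:,:2],np.ones(len(P))],P[:,2],rcond=None)[0]
s=fit(W)
for i in range(5):
    r=W[:,2]-np.c_[W[:,:2],np.ones(len(W))]@s;s=fit(W[r>(np.percentile(r,98)-.005)])
print('slopes',s[:2].round(3),'tilt',np.arctan(np.hypot(*s[:2])).round(3),'underside z',(s@[.5785,.2247,1]-.015).round(4))
a=load('scene0')['p'][190:255,335:430].astype(int);b=g[190:255,335:430].astype(int)
st=sense();print(st['t'],st['force'],st['gripper_force'],np.abs(st['qd']).max())
# stack foot edge shift vs start
sh=cv2.phaseCorrelate(np.float32(cv2.cvtColor(load('scene0')['p'],6)[225:256,335:425]),np.float32(cv2.cvtColor(g,6)[225:256,335:425]));print('stack px shift',sh)
E
```

```text
t: 35.02
tcp_pos: [0.5109, 0.1866, 0.1467]
tool_rot: [0.968, 0.252, -0.0, -0.0]
force: [-0.4, 0.3, -1.4]
finger_gap: 0.264
gripper_force: 88.4
slopes [-0.096 -0.064] tilt 0.115 underside z 0.1303
35.075 [-0.0705549  -0.33066594 -1.45542651] 88.4128106071148 0.0017115555403159582
stack px shift ((-0.07163732807113377, 0.2577562762576431), 0.9647517454293039)
```

Everything is steady and in range: tilt 0.115 rad, underside 99 mm above the glass, and no measurable shift of the stack. Handing in.

```bash
python3 -c "
from station import sign_off
print(sign_off())"
```

```text
the job is handed in; nothing more can be done
None
```

Handed in at about 35 s with the tray held still over the reader window: underside about 99 mm above the glass, tilt about 6.6°, stack unmoved; the first two peels popped free too early to be sure of step 1, so I reseated the tray each time and the third peel met it clearly.

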